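# Discharge the test dock and show a power module to the inspection camera

## Robot

A 6-joint arm with a two-finger parallel gripper is mounted at the origin on the work surface. World frame = base frame: x ahead of the robot, y to its left, z up, the work surface at z = 0. Lengths are in m, angles in degrees, forces in N, time in s.
With the tool pointing down it reaches from about 0.4 to 0.825 m from the base axis. Payload 7 kg.
Tool frame: the origin (TCP) lies between the finger pads; the fingertips stand ctrl.nose_length ahead of it and the grasp point (between the pads) lies 2 mm behind it (ctrl.nose_length is the distance from the TCP to the fingertips, in m); z points along the fingers, y is the line along which they close (so a half turn about z gives the same grasp; the last joint's range is limited). The gripper opens to 88 mm and grips with 3 to 60 N. Pads are 19 mm wide; open, the fingers measure 130 mm over their backs; the gripper's body (78 mm by 193 mm) begins 47 mm behind the grasp point.
Start: joints at [-53.566, 20.546, 0.682, 0, -70.136, -16.507], TCP at [0.23, -0.635, 0.244] pointing down, gripper open.
Joint ranges: [-176.03, 176.03], [-82.01, 121.73], [-58.28, 71.71], [-173.87, 95.51], [-174.79, -0.11], [-173.66, 173.66]. Speed limits (degrees/s): [136.94, 136.94, 172.46, 180, 180, 180].

## Interface

Orientations are given as [roll, pitch, yaw] about the fixed x, y, z axes, in that order (R = Rz(yaw) Ry(pitch) Rx(roll)).
In Python, from plant import ctrl gives the robot as it stands.
- The arm moves only by the tool apply_moves, never from a script. Its argument "commands" is a list of rows, each a list of 3 entries, a list of its own where there are three numbers: the shift along the world's x, y, z in cm, then the turn about the world's z in rad, then the closure, from 0 (fully open) to 1 (shut). In form: [[[x, y, z], turn, jaw], ...]. A call has 1 to 20 rows; each row is the pose to reach, as a shift and turn from the pose commanded when the call began; what a row does not reach only later rows make up. A row lasts 1/12 s, in which the tool goes at most 41.7 mm and 7.16 degrees, less where a joint would pass 70% of its speed; a pose out of reach is approached as far as the arm can. A call with a gripper value outside its range is refused whole. The fingers move at their own pace and stop on an object; the grip force is fixed at half the most. Time passes only in rows, so rows that repeat a pose let the fingers close. It gives the time, the measured TCP pose, the force, the opening and the grip force at its end, in the units of the state.
- ctrl.get_obs(): the state, without advancing time (a new reading comes with each control period).
- ctrl.snapshot(name): name is "scene" or "top" or "wrist"; returns a dict with "img" (384x512x3 uint8, red, green, blue), "fx", "fy", "cx", "cy" (pixels), "dist_coeffs" ([k1, k2, p1, p2, k3] as OpenCV has them; the pictures are not rectified), "T" (4x4, takes a point from camera to world coordinates). Camera axes: x right, y up, looking along -z (the intrinsics and any distortion apply to the point x, -y, -z); pixel columns grow to the right and rows downward; lengths in m; the calibration is good to about 2 mm. A picture is of the moment at which its call begins. There is no depth.
- ctrl.close_job(): hands the job in; it is judged then, once.
Trained networks look in a picture, given as the dict that the camera call returned (one of the last four; its "shot" number tells which), for a name from the list of things; names that differ only in an ending like _2 or _b are one class to them, and where a whole thing is asked for, a point or a joint stands for the part that bears it (a point fixed in the world has none). Each returns a list of dicts, best first, with "score" (0 to 1); they miss things now and then, are a little off and sometimes report something else, mostly with a low value. They report only what shows in the picture. A call takes as long as a camera call. They do not tell look-alikes from the thing itself.
- ctrl.search_frame(picture, target): "at" ([column, row] in pixels, amid what is visible of it).
- ctrl.spot_point(picture, target): "at" ([column, row] in pixels: a listed point, or the origin of a listed thing).
The state is a dict: "clock": time; "joint_pos": joint angles; "qvel": joint speeds; "tau": joint torques, N m; "tool_pos": TCP position; "orientation": TCP orientation; "force": force on the tool from outside, world axes, zero at the start; "moment": the same for the moment, N m; "opening": finger opening in m; "gripper_force": force on a finger pad.
Only numpy, scipy, OpenCV 4.12 (cv2) and the standard library are available. Lean on these libraries where they do the work, as an engineer would, in place of code of your own. Each camera call takes 0.05 s, during which the arm holds its last target. There are 200 camera calls.

## Task

Before touching the modules, twist the spring-return discharge knob on the test dock clockwise to its stop and let go so that it springs back. Then lift the taller heat-sink module (three transistors) out of its bay and show it to the inspection camera: held in the air with the transistor face square to the lens (so tilted back to meet its downward look), not rolled, the middle transistor centred in view and the face 12 cm from the lens glass. Finish while holding it still there, without having touched the camera with it or disturbed the shorter module and the other things.

Things in the scene. Friction and masses are not known exactly. Their poses are not given: they have to be found in the camera images.
- dock: fixed grey box 110 (x) by 290 (y) by 40 mm high; origin: centre of underside, z up, x away from the robot at yaw 0. Two open bays 27 by 49 mm, 20 mm deep (floor 20 mm above the bench), at y = -90 and +10 mm, x = 0; in each a module stands upright, face to the dock's +x, 1.5 mm play all round; the taller is in either. The knob stands at y = +105 mm, x = 0.
- knob_grip (a point): on the axis of the discharge knob at grip height, 78 mm above the bench; its x axis lies along the bar and turns with it. Knob: black upright bar 44 mm long, 14 thick, 34 high (underside 56, top 90 mm above the bench) over a round metal boss (diameter 44 mm, top at 52 mm). At rest the bar lies along the dock's x.
- knob (a joint): angle of the discharge knob in rad: 0 at rest, grows clockwise seen from above, stop at 1.05 (60 degrees). A soft spring (0.08 N m at the stop) turns it back to 0 when let go.
- module: taller module, the one to show: black finned heat sink 24 mm thick (x), 46 wide (y), 90 tall (z), 0.14 to 0.28 kg, loose in its bay. Origin: centre of underside; z up its height; +x out of the transistor face, fins at -x. Three transistors side by side on the face, 5 mm proud, 51 to 61 mm up. Sides at y = -23 and +23 mm are flat over the full height: grip there.
- module_face (a point): point on the taller module's face plate at the middle transistor: x = 12, y = 0, z = 60 mm in the module's frame; axes as the module's. This point is to lie on the lens axis 120 mm before the glass.
- short_module: shorter module in the other bay, to be left alone: same section 24 by 46 mm, 60 mm tall, two transistors; origin and axes as for the taller one.
- camera_head: inspection camera, fixed: white box 62 by 50 by 50 mm, black lens barrel (diameter 36, length 34 mm). Origin: centre of the lens glass, 290 mm above the bench. It looks along its own -x, 25 degrees below level, roughly towards the robot; y level, z up in the picture. The place to show is (-120, 0, 0) mm in this frame; a module shown rightly has its axes parallel to these (+x to +x).
- show_point (a point): empty point in the air on the lens axis, 120 mm before the glass, 239 mm above the bench, axes as the camera_head's: where the face point is to be held. Behind it the camera hangs on a fixed stand: pole of 18 mm diameter, 368 mm high, 219 mm level distance behind this point; base plate 110 (front to back) by 130 by 18 mm high, centred on the pole.
- capacitor: bystander: standing round electrolytic capacitor, diameter 35 mm, 50 mm tall; origin at the centre of its underside
- ferrite_ring: bystander: dark ferrite ring lying flat, outer diameter 52 mm, 18 mm high; origin at the centre of its underside
- screwdriver: bystander: screwdriver 170 mm long lying on the bench; its x axis lies along it
Things that resemble listed ones, but are neither listed nor needed, are in the scene too. What is shaped like the module but orange is not meant.

How it is judged (in metres and radians):
On the way, in this order (a step that is already met when the one before it is completed fails the run):
1. the discharge knob is held at its stop (over 0.97 rad) with both modules still in place (value of joint knob above 0.97 rad and distance of each of module, short_module from where it was at the start of the episode below 0.01 m), for 0.2 s.
2. the knob is let go and has sprung back (under 0.1 rad), the module still in its bay (value of joint knob below 0.1 rad and contact force between the fingers and knob below 0.1 N and distance of module from where it was at the start of the episode below 0.01 m), for 0.2 s.
3. the taller module is lifted clear of its bay by the gripper (z of module in the frame of dock above 0.045 m and contact force between the fingers and module above 1 N), for 0.1 s.
At the end, for the whole second after the job is handed in: Gripper holds the taller module still in the air, free of camera and dock: face point 120 mm before the lens glass within 15 mm each way, face square to the lens and unrolled within 0.17 rad; knob back at rest (under 0.1 rad); shorter module within 15 mm, other things within 30 mm of their starts (x of module_face in the frame of camera_head between -0.135 and -0.105 m and y of module_face in the frame of camera_head between -0.015 and 0.015 m and z of module_face in the frame of camera_head between -0.015 and 0.015 m and x of module in the frame of camera_head below -0.115 m and z of module in the frame of camera_head below -0.03 m and angle between the x axis of module and the x axis of camera_head, either way round below 0.17 rad and angle between the y axis of module and the y axis of camera_head, either way round below 0.17 rad and height (world z) of module above 0.14 m and contact force between the fingers and module above 1 N and linear speed of module below 0.02 m/s and angular speed of module below 0.15 rad/s and contact force between module and camera_head below 0.1 N and contact force between module and dock below 0.1 N and value of joint knob below 0.1 rad and distance of short_module from where it was at the start of the episode below 0.015 m and distance of each of capacitor, ferrite_ring, screwdriver from where it was at the start of the episode below 0.03 m); the arm keeps its last pose, push and grip.
It fails at once if the shorter module is pulled about (distance of short_module from where it was at the start of the episode above 0.015 m).
It fails at once if a bystander is displaced by more than 30 mm (distance of any of capacitor, ferrite_ring, screwdriver from where it was at the start of the episode above 0.03 m).
It fails at once if the module knocks against the camera (contact force between module and camera_head above 1 N).
It also fails if it takes over 58 s, if anything falls off the work surface, if the arm or the gripper's body presses on something with over 40 N, if the wrist force passes 120 N, or if a joint passes its speed limit or range.

## Working session

There is one attempt and no reset: what is moved stays moved. The work goes in short steps, Python scripts to look and compute and a tool call to move; the robot and the scene stay as the last step left them, time stands still between calls to the robot, and variables do not carry over. Pictures are saved under pics/ and viewed, at most 11 in all, crops included, and the job is handed in when it is done.

Besides the shell and the picture viewer there is one more tool, called as a command line: name --argument value ..., lists and objects as JSON in quotes. apply_moves: Moves the arm, as the interface text tells. Its arguments: {"type":"object","properties":{"commands":{"type":"array"}},"required":["commands"]}

```bash
mkdir -p pics; cat > h.py <<'E'
import numpy as np, cv2
from plant import ctrl
def ray(p,uv):
    K=np.array([[p['fx'],0,p['cx']],[0,p['fy'],p['cy']],[0,0,1]])
    q=cv2.undistortPoints(np.array([[uv]],float),K,np.array(p['dist_coeffs'],float))[0,0]
    T=np.array(p['T']); d=T[:3,:3]@np.array([q[0],-q[1],-1]); return T[:3,3],d/np.linalg.norm(d)
def atz(p,uv,z):
    o,d=ray(p,uv); return o+d*(z-o[2])/d[2]
def tri(rs):
    A=np.zeros((3,3));b=np.zeros(3)
    for o,d in rs:
        M=np.eye(3)-np.outer(d,d);A+=M;b+=M@o
    x=np.linalg.solve(A,b); return x,[float(np.linalg.norm((np.eye(3)-np.outer(d,d))@(x-o))) for o,d in rs]
def proj(p,X):
    K=np.array([[p['fx'],0,p['cx']],[0,p['fy'],p['cy']],[0,0,1]])
    T=np.linalg.inv(np.array(p['T'])); c=T[:3,:3]@np.array(X)+T[:3,3]; c=c*[1,-1,-1]
    return cv2.projectPoints(c.reshape(1,3),np.zeros(3),np.zeros(3),K,np.array(p['dist_coeffs'],float))[0][0,0]
def save(p,n,box=None,s=1):
    im=p['img'][:,:,::-1]
    if box: im=im[box[1]:box[3],box[0]:box[2]]
    cv2.imwrite('pics/'+n,cv2.resize(im,None,fx=s,fy=s,interpolation=cv2.INTER_CUBIC))
E
python3 - <<'E'
from h import *
print(ctrl.nose_length, ctrl.get_obs()['orientation'])
S={}
for n in('scene','top'):
    p=ctrl.snapshot(n);S[n]=p;print(n,np.round(p['T'],3).tolist(),p['fx'])
    for t in('dock','knob_grip','module','module_face','short_module','camera_head','capacitor','ferrite_ring','screwdriver'):
        r=ctrl.spot_point(p,t); print(t,[(np.round(a['at']).tolist(),round(a['score'],2)) for a in r[:4]])
im=np.hstack([cv2.resize(S[n]['img'][:,:,::-1],(400,300)) for n in S])
for n in S: pass
cv2.imwrite('pics/a.png',np.vstack([S['top']['img'][:,:,::-1]])); cv2.imwrite('pics/b.png',S['scene']['img'][:,:,::-1])
E
```

```text
0.017 [ 1.79903583e+02 -1.07904801e-02 -1.60077709e+02]
scene [[0.726, -0.44, 0.528, 1.238], [0.687, 0.456, -0.565, -0.68], [0.008, 0.774, 0.634, 0.992], [0.0, 0.0, 0.0, 1.0]] 442.17318360926885
dock [([279.0, 224.0], 0.82), ([280.0, 212.0], 0.7)]
knob_grip [([298.0, 194.0], 0.49)]
module [([281.0, 218.0], 0.83), ([243.0, 212.0], 0.59)]
module_face [([250.0, 194.0], 0.88), ([279.0, 208.0], 0.63)]
short_module [([257.0, 236.0], 0.79)]
camera_head [([202.0, 245.0], 0.88)]
capacitor [([160.0, 265.0], 0.76), ([276.0, 221.0], 0.39)]
ferrite_ring [([292.0, 173.0], 0.61)]
screwdriver [([326.0, 193.0], 0.65), ([200.0, 245.0], 0.62)]
top [[-0.027, 0.99, -0.139, 0.409], [-0.999, -0.029, -0.012, 0.03], [-0.016, 0.139, 0.99, 1.234], [0.0, 0.0, 0.0, 1.0]] 421.4954719848973
dock [([225.0, 191.0], 0.85)]
knob_grip [([187.0, 193.0], 0.65)]
module [([220.0, 194.0], 0.57), ([231.0, 237.0], 0.54)]
module_face [([226.0, 232.0], 0.67), ([220.0, 186.0], 0.59)]
short_module [([256.0, 194.0], 0.6)]
camera_head [([386.0, 117.0], 0.82)]
capacitor [([351.0, 236.0], 0.6)]
ferrite_ring [([141.0, 244.0], 0.74)]
screwdriver [([143.0, 191.0], 0.68)]
```

View pics/a.png

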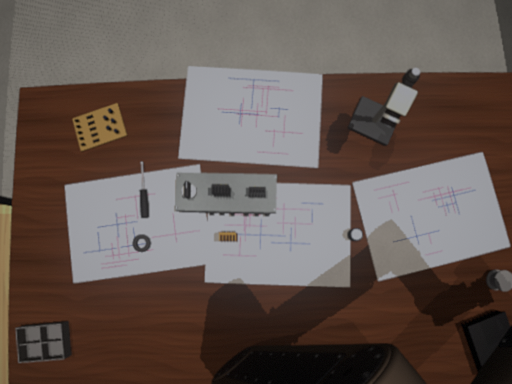

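View pics/b.png

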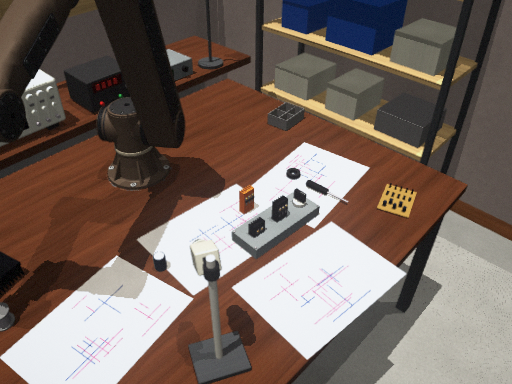

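The top picture shows the dock at (226,193), with the knob at its left end (188,190) and two black modules at (221,190) and (257,192). An orange look-alike stands at (229,237). The camera stand has its base at (372,120) and its head at (402,98). The candidates for the module are (221,190), (257,192) and the orange one at (229,237). The black one at (221,190) fits, because in the scene picture it is the taller black one (280,208). A crop will confirm this.

```bash
python3 - <<'E'
from h import *
t=ctrl.snapshot('top'); s=ctrl.snapshot('scene')
a=cv2.resize(t['img'][165:225,165:290,::-1],(780,374),interpolation=cv2.INTER_CUBIC)
b=cv2.resize(s['img'][170:260,220:330,::-1],(264,216),interpolation=cv2.INTER_CUBIC)
b2=cv2.resize(t['img'][60:150,340:430,::-1],(216,216),interpolation=cv2.INTER_CUBIC)
b3=cv2.resize(s['img'][225:295,170:240,::-1],(216,216),interpolation=cv2.INTER_CUBIC)
row=np.hstack([b,b2,b3,np.zeros((216,780-696,3),np.uint8)])
cv2.imwrite('pics/c.png',np.vstack([a,row]))
for n,ut,us in(('knob',[187,193],[298,194]),('cam',[386,117],[202,245]),('face',[220,186],[279,208]),('mod',[220,194],[281,218]),('short',[256,194],[257,236]),('dock',[225,191],[279,224])):
    x,e=tri([ray(t,ut),ray(s,us)]); print(n,x.round(3),np.round(e,3))
for n,u,z in(('knob',[187,190],.09),('dock',[225,191],0),('base',[372,120],.018),('poletop',[412,75],.368),('cam',[386,117],.29)): print(n,atz(t,u,z).round(3))
print('scene cam',atz(s,[202,245],.29).round(3))
E
```

```text
knob [0.576 0.234 0.068] [0.001 0.001]
cam [ 0.704 -0.27   0.3  ] [0.003 0.003]
face [0.587 0.135 0.078] [0.005 0.005]
mod [0.578 0.147 0.02 ] [0.003 0.003]
short [0.575 0.041 0.013] [0.001 0.001]
dock [0.587 0.132 0.01 ] [0.001 0.001]
knob [0.58  0.229 0.09 ]
dock [0.588 0.132 0.   ]
base [ 0.787 -0.314  0.018]
poletop [ 0.779 -0.313  0.368]
cam [ 0.709 -0.271  0.29 ]
scene cam [ 0.695 -0.267  0.29 ]
```

View pics/c.png

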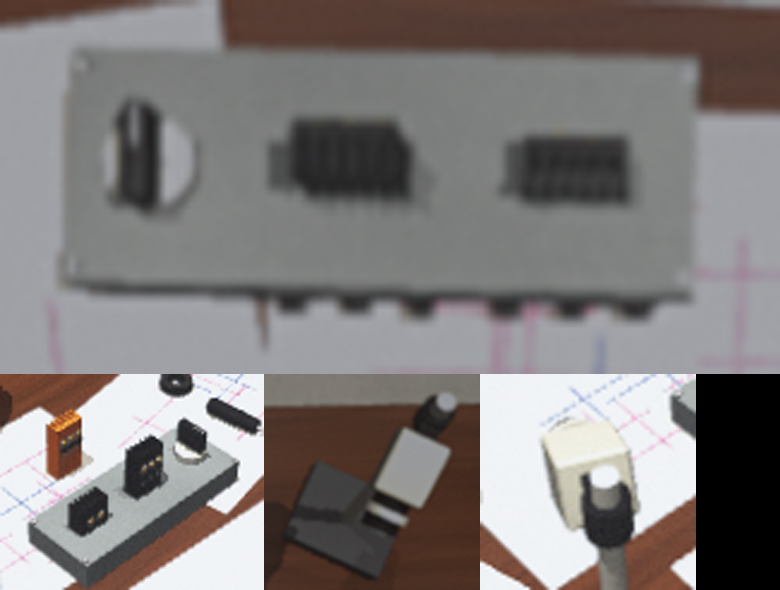

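The crop confirms that the taller three-transistor black module is in the bay nearer the knob. The short two-transistor one is in the far bay. I'll move towards the camera to measure the head with the wrist view.

apply_moves --commands '[[[2, 3, 8], 0.12, 0], [[4, 6, 14], 0.24, 0], [[6, 10, 16], 0.36, 0], [[8, 14, 16], 0.48, 0], [[10, 18, 16], 0.6, 0], [[12, 22, 16], 0.72, 0], [[14, 25, 16], 0.84, 0], [[16, 28, 16], 0.96, 0], [[18, 31, 16], 1.08, 0], [[20, 34, 16], 1.2, 0], [[22, 36, 16], 1.32, 0], [[22, 38, 16], 1.44, 0], [[22, 38.5, 16], 1.56, 0], [[22, 38.5, 16], 1.68, 0], [[22, 38.5, 16], 1.8, 0], [[22, 38.5, 16], 1.92, 0], [[22, 38.5, 16], 2.04, 0], [[22, 38.5, 16], 2.16, 0], [[22, 38.5, 16], 2.28, 0], [[22, 38.5, 16], 2.35, 0]]'

```text
clock: 2.77
tool_pos: [0.45, -0.2495, 0.4037]
orientation: [-180.0, -0.0, -25.0]
force: [0.6, 0.8, -0.4]
opening: 0.0875
gripper_force: 0.0
```

```bash
python3 - <<'E'
from h import *
o=ctrl.get_obs(); print(o['clock'],o['tool_pos'],o['orientation'],o['joint_pos'])
w=ctrl.snapshot('wrist'); print(np.round(w['T'],3).tolist(),w['fx'])
for n in('camera_head','knob_grip','dock'): print(n,ctrl.spot_point(w,n)[:2])
save(w,'d.png')
t=ctrl.snapshot('top')
f=lambda x,y:[165+x/6.24-.5,165+y/6.24-.5]
c=[atz(t,f(*q),.04) for q in((75,52),(697,58),(690,292),(65,282))]
C=np.array(c); print(C.round(3),C.mean(0).round(4))
for a,b in((1,0),(2,3)): d=C[b]-C[a]; print(np.linalg.norm(d),np.degrees(np.arctan2(-d[0],d[1])))
for a,b in((3,0),(2,1)): d=C[b]-C[a]; print(np.linalg.norm(d),np.degrees(np.arctan2(d[1],d[0])))
for n in('camera_head','dock','knob_grip'): print(n,ctrl.spot_point(t,n)[:1])
E
```

```text
2.7667 [ 0.44995531 -0.24948808  0.4036889 ] [-1.79994679e+02 -1.30143392e-02 -2.50409909e+01] [-7.11998666e+00  1.43639719e+00 -2.95251926e+00 -1.06179272e-03
 -8.55970632e+01  7.20790778e+01]
[[-0.423, 0.87, 0.252, 0.519], [-0.906, -0.406, -0.118, -0.283], [-0.0, -0.278, 0.961, 0.545], [0.0, 0.0, 0.0, 1.0]] 298.4612230045722
camera_head []
knob_grip []
dock [{'at': [47.0, 168.0], 'score': 0.97}, {'at': [81.2, 152.5], 'score': 0.48}]
[[ 0.639  0.269  0.04 ]
 [ 0.627 -0.02   0.04 ]
 [ 0.519 -0.013  0.04 ]
 [ 0.532  0.273  0.04 ]] [0.5795 0.1274 0.04  ]
0.28847111462506747 -2.337746895334796
0.2863891563187286 -2.5399643837236874
0.10725214320241493 -2.5654859801952736
0.10829115827058827 -3.6659065090618577
camera_head [{'at': [386.1, 119.2], 'score': 0.88}]
dock [{'at': [225.5, 190.5], 'score': 0.67}]
knob_grip [{'at': [186.9, 191.6], 'score': 0.5}]
```

View pics/d.png

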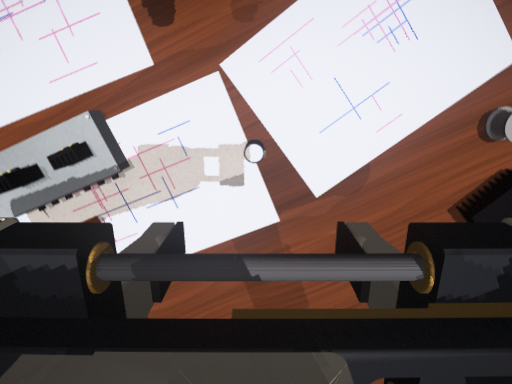

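The wrist view shows the short module (70,155) and the tall one (15,178) at the left edge, and the capacitor at (255,152), but not the camera head. I'll move a little farther forward so the head comes into view.

apply_moves --commands '[[[3, -1, 2], 0, 0], [[6, -2, 5], 0, 0], [[9, -3.5, 5], 0, 0], [[12, -4.5, 5], 0, 0], [[15, -6, 5], 0, 0], [[18, -7, 5], 0, 0], [[19, -7, 5], 0, 0], [[19, -7, 5], 0, 0]]'

```text
clock: 3.83
tool_pos: [0.6425, -0.3199, 0.4496]
orientation: [180.0, 0.3, -25.5]
force: [-0.6, -1.0, -0.6]
opening: 0.0878
gripper_force: 0.0
```

```bash
python3 - <<'E'
from h import *
w=ctrl.snapshot('wrist')
for k in('camera_head','show_point'): print(k,ctrl.spot_point(w,k)[:2],ctrl.search_frame(w,k)[:2])
save(w,'e.png',None,1.5); np.save('w_e.npy',w,allow_pickle=True)
s=ctrl.snapshot('scene'); print(ctrl.spot_point(s,'camera_head')[:1])
E
```

```text
camera_head [{'at': [194.3, 151.5], 'score': 0.98}] [{'at': [187.4, 95.6], 'score': 0.93}]
show_point [] [{'at': [186.8, 98.8], 'score': 0.55}]
[{'at': [201.6, 246.7], 'score': 0.9}]
```

View pics/e.png

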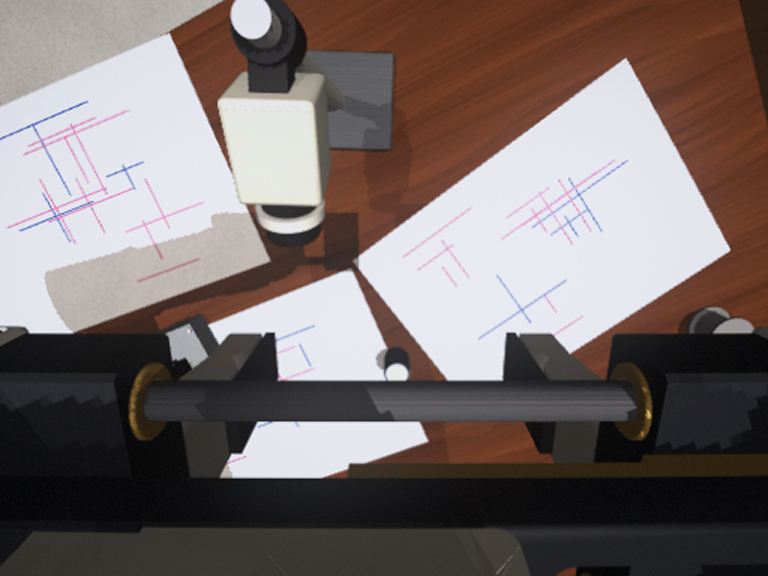

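The wrist picture (1.5× scale) shows the camera head: box top corners at (224,98), (325,74), (322,205) and (241,204), and the lens front near (291,235). The pole top is at (251,20). The base plate's right edge runs from (394,54) to (391,150). I'll fit the pose to these.

```bash
python3 - <<'E'
from h import *
from scipy.optimize import least_squares
w=np.load('w_e.npy',allow_pickle=True).item(); t=ctrl.snapshot('top'); s=ctrl.snapshot('scene')
a=np.radians(25)
def R(y):
    x=np.array([np.cos(y)*np.cos(a),np.sin(y)*np.cos(a),np.sin(a)]); yy=np.array([-np.sin(y),np.cos(y),0]); return np.c_[x,yy,np.cross(x,yy)]
def res(v):
    L=np.array([v[0],v[1],.29]); Q=R(v[2]); h=np.array([np.cos(v[2]),np.sin(v[2]),0]); l=np.array([-h[1],h[0],0])
    pole=L+h*(.219-.12*np.cos(a)); pole[2]=0
    r=[]
    def ad(p,X,u,k=1): r.append((proj(p,X)-np.array(u))*k)
    W=lambda x,y:[x/1.5-.17,y/1.5-.17]
    ad(w,L,[194.3,151.5]); ad(t,L,[386.1,119]); ad(s,L,[201.6,246.])
    ad(w,pole+[0,0,.368],W(251,20))
    ad(w,pole+h*.055-l*.065+[0,0,.018],W(394,54)); ad(w,pole-h*.055-l*.065+[0,0,.018],W(391,150))
    for X,u in(((.034,.025,.025),W(241,204)),((.034,-.025,.025),W(322,205)),((.096,-.025,.025),W(325,74)),((.096,.025,.025),W(224,98))): ad(w,L+Q@np.array(X),u)
    return np.concatenate(r)
f=least_squares(res,[.7,-.27,-.45],loss='soft_l1'); v=f.x
print(v[:2].round(4),np.degrees(v[2]).round(2)); print(res(v).reshape(-1,2).round(1).tolist())
print('show',(np.r_[v[:2],.29]+R(v[2])@[-.12,0,0]).round(4))
E
```

```text
[ 0.6934 -0.2727] -27.69
[[1.3, 1.2], [1.1, 4.5], [-2.2, 0.1], [1.1, -4.5], [0.8, -2.0], [0.3, -0.5], [-2.5, 0.1], [0.4, 1.6], [-6.8, 17.4], [-6.7, -1.1]]
show [ 0.5971 -0.2221  0.2393]
```

apply_moves --commands '[[[-4, 1, 0], 0, 0], [[-6, 4, 0], 0, 0], [[-6, 8, 0], 0, 0], [[-6, 12, 0], 0.1, 0], [[-6, 16, 0], 0.2, 0], [[-6, 20, 0], 0.3, 0], [[-6, 24, -3], 0.39, 0], [[-6, 28, -5], 0.39, 0], [[-6, 32, -7], 0.39, 0], [[-6, 36, -10], 0.39, 0], [[-6, 40, -13], 0.39, 0], [[-6, 44, -16], 0.39, 0], [[-6, 48, -18], 0.39, 0], [[-6, 51.5, -20], 0.39, 0], [[-6, 55, -22], 0.39, 0], [[-6, 55, -24], 0.39, 0], [[-6, 55, -24], 0.39, 0]]'

```text
clock: 5.7
tool_pos: [0.5777, 0.2332, 0.209]
orientation: [179.9, 0.3, -3.0]
force: [-1.0, 0.2, -1.5]
opening: 0.0875
gripper_force: 0.0
```

```bash
python3 - <<'E'
from h import *
o=ctrl.get_obs();print(o['tool_pos'],o['orientation'],o['joint_pos'].round(0) if hasattr(o['joint_pos'],'round') else o['joint_pos'])
w=ctrl.snapshot('wrist'); np.save('w_f.npy',w,allow_pickle=True)
for k in('knob_grip','module','module_face','dock'):
    r=ctrl.spot_point(w,k)[:2]; print(k,r)
r=ctrl.spot_point(w,'knob_grip')
if r: print(atz(w,r[0]['at'],.078))
save(w,'f.png',None,1.5)
E
```

```text
[0.57773213 0.2332381  0.20895501] [179.89366316   0.25180397  -2.95966678] [ 40.  17.  -9.  -0. -64.  47.]
knob_grip [{'at': [255.6, 174.2], 'score': 0.72}]
module [{'at': [342.2, 163.9], 'score': 0.72}]
module_face [{'at': [359.4, 165.8], 'score': 0.67}]
dock [{'at': [350.3, 160.8], 'score': 0.57}]
[0.58778832 0.23538067 0.078     ]
```

View pics/f.png

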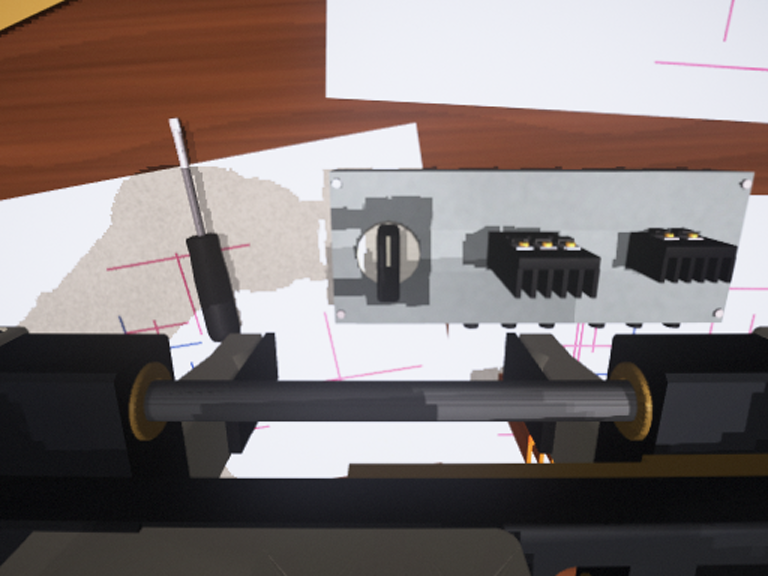

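The wrist picture (1.5× scale) shows the knob bar at (388,258) and the tall module with three transistors at (545,262). The short module is at (680,255). The dock's top corners are at (332,171), (753,173), (742,322) and (330,322). I'll work out dock pose from those.

```bash
python3 - <<'E'
from h import *
w=np.load('w_f.npy',allow_pickle=True).item()
W=lambda x,y:[x/1.5-.17,y/1.5-.17]
C=np.array([atz(w,W(*q),.04) for q in((331,171),(753,173),(743,323),(330,323))]); print(C.round(4))
a=[C[0]-C[1],C[3]-C[2]]; print([np.linalg.norm(d) for d in a],[np.degrees(np.arctan2(-d[0],d[1])) for d in a])
a=[C[0]-C[3],C[1]-C[2]]; print([np.linalg.norm(d) for d in a],[np.degrees(np.arctan2(d[1],d[0])) for d in a])
c=C.mean(0); y=np.radians(-2.7)
for n,X in(('knob',[0,.105]),('tall',[0,.01])): print(n,(c[:2]+np.array([[np.cos(y),-np.sin(y)],[np.sin(y),np.cos(y)]])@X).round(4))
print('knob top', atz(w,W(388,223),.09), atz(w,W(388,302),.09)); print('mod top corners',[atz(w,W(*q),.11).round(4) for q in((488,232),(584,234))], 'back bottom-edge',[atz(w,W(*q),.11).round(4) for q in((519,266),(598,265))])
E
```

```text
[[ 0.643   0.2683  0.04  ]
 [ 0.6278 -0.0191  0.04  ]
 [ 0.5173 -0.031   0.04  ]
 [ 0.5337  0.2787  0.04  ]]
[np.float64(0.28779421042708087), np.float64(0.31013225991930826)] [np.float64(-3.0239448162548603), np.float64(-3.0372928921640407)]
[np.float64(0.10979002371630694), np.float64(0.11118471001030482)] [np.float64(-5.438606374164051), np.float64(6.142698093039009)]
knob [0.5854 0.2291]
tall [0.5809 0.1343]
knob top [0.61368553 0.23126274 0.09      ] [0.56508097 0.23381793 0.09      ]
mod top corners [array([0.6091, 0.1771, 0.11  ]), array([0.6054, 0.1248, 0.11  ])] back bottom-edge [array([0.5892, 0.1597, 0.11  ]), array([0.5875, 0.1157, 0.11  ])]
```

apply_moves --commands '[[[0.8, 0, -3], 0, 0], [[0.9, 0, -6], 0, 0], [[0.9, 0, -9], 0, 0], [[0.9, 0, -11], 0, 0], [[0.9, 0, -12], 0, 0], [[0.9, 0, -13], 0, 0], [[0.9, 0, -13], 0, 0], [[0.9, 0, -13], 0, 0]]'

```text
clock: 6.67
tool_pos: [0.5898, 0.2305, 0.0848]
orientation: [-180.0, -0.1, -3.1]
force: [0.4, -0.0, 1.0]
opening: 0.0874
gripper_force: 0.0
```

apply_moves --commands '[[[0, 0, 0], 0, 0.5], [[0, 0, 0], 0, 0.8], [[0, 0, 0], 0, 0.9], [[0, 0, 0], 0, 0.95], [[0, 0, 0], 0, 1], [[0, 0, 0], 0, 1], [[0, 0, 0], 0, 1], [[0, 0, 0], 0, 1], [[0, 0, 0], 0, 1]]'

```text
clock: 7.42
tool_pos: [0.589, 0.2304, 0.0835]
orientation: [180.0, 0.0, -3.1]
force: [-0.7, 0.4, -0.2]
opening: 0.0328
gripper_force: 0.0
```

Still closing. I'll continue, then twist 64° so that compliance doesn't leave the knob short of its stop.

apply_moves --commands '[[[0, 0, -0.3], 0, 1], [[0, 0, -0.4], 0, 1], [[0, 0, -0.4], 0, 1], [[0, 0, -0.4], 0, 1], [[0, 0, -0.4], 0, 1], [[0, 0, -0.4], 0, 1], [[0, 0, -0.4], 0, 1]]'

```text
clock: 8.0
tool_pos: [0.5893, 0.2333, 0.0793]
orientation: [-179.8, -0.1, -3.1]
force: [-1.8, 11.4, -2.9]
opening: 0.0139
gripper_force: 29.9
```

apply_moves --commands '[[[0, 0.2, 0], -0.1, 1], [[0, 0.2, 0], -0.2, 1], [[0, 0.2, 0], -0.3, 1], [[0, 0.2, 0], -0.4, 1], [[0, 0.2, 0], -0.5, 1], [[0, 0.2, 0], -0.6, 1], [[0, 0.2, 0], -0.7, 1], [[0, 0.2, 0], -0.8, 1], [[0, 0.2, 0], -0.88, 1], [[0, 0.2, 0], -0.95, 1], [[0, 0.2, 0], -1.0, 1], [[0, 0.2, 0], -1.03, 1], [[0, 0.2, 0], -1.05, 1], [[0, 0.2, 0], -1.05, 1], [[0, 0.2, 0], -1.05, 1], [[0, 0.2, 0], -1.05, 1]]'

```text
clock: 9.33
tool_pos: [0.5873, 0.2307, 0.0792]
orientation: [179.7, -0.1, -63.2]
force: [-5.3, -4.2, 6.3]
opening: 0.0141
gripper_force: 30.0
```

```bash
python3 - <<'E'
from h import *
o=ctrl.get_obs();print(o['orientation'],o['force'],o['moment'],o['opening'],o['joint_pos'][5])
E
```

```text
[ 1.79745339e+02 -6.18267261e-02 -6.32402995e+01] [-5.329538   -4.20754863  6.28143412] [-1.65955404  2.09078652  0.24021688] 0.014070214254429031 -12.390149485035167
```

apply_moves --commands '[[[0, 0, 0], -0.03, 1], [[0, 0, 0], -0.03, 1], [[0, 0, 0], -0.03, 0], [[0, 0, 0], -0.03, 0], [[0, 0, 0], -0.03, 0], [[0, 0, 0], -0.03, 0], [[0, 0, 0], -0.03, 0], [[0, 0, 0], -0.03, 0], [[0, 0, 0], -0.03, 0], [[0, 0, 0], -0.03, 0], [[0, 0, 0], -0.03, 0], [[0, 0, 0], -0.03, 0], [[0, 0, 0], -0.03, 0], [[0, 0, 0], -0.03, 0], [[0, 0, 0], -0.03, 0], [[0, 0, 0], -0.03, 0]]'

```text
clock: 10.67
tool_pos: [0.589, 0.2324, 0.0796]
orientation: [-180.0, 0.0, -65.0]
force: [0.1, -0.1, -0.3]
opening: 0.0879
gripper_force: 0.0
```

apply_moves --commands '[[[0, 0, 2], 0, 0], [[0, 0, 5], 0, 0], [[0, 0, 8], 0, 0], [[0, 0, 10], 0.1, 0], [[0, 0, 11], 0.2, 0], [[0, 0, 11], 0.3, 0], [[0, 0, 11], 0.4, 0], [[0, 0, 11], 0.5, 0], [[0, 0, 11], 0.6, 0], [[0, -2, 11], 0.7, 0], [[0, -4, 11], 0.8, 0], [[0, -5, 11], 0.9, 0], [[0, -6, 11], 1.0, 0], [[0, -7, 11], 1.08, 0], [[0, -7, 11], 1.08, 0], [[0, -7, 11], 1.08, 0]]'

```text
clock: 12.0
tool_pos: [0.5891, 0.1621, 0.1897]
orientation: [-180.0, -0.0, -3.2]
force: [0.2, 0.3, 0.0]
opening: 0.0876
gripper_force: 0.0
```

```bash
python3 - <<'E'
from h import *
o=ctrl.get_obs();print(o['clock'],o['tool_pos'],o['orientation'])
w=ctrl.snapshot('wrist'); np.save('w_g.npy',w,allow_pickle=True)
for k in('knob_grip','module','module_face'): print(k,ctrl.spot_point(w,k)[:3])
save(w,'g.png',None,1.5)
E
```

```text
12.0 [0.58907817 0.16207937 0.18967641] [-1.79991610e+02 -7.99093180e-03 -3.24255614e+00]
knob_grip []
module [{'at': [280.1, 181.5], 'score': 0.95}, {'at': [298.4, 272.9], 'score': 0.56}]
module_face [{'at': [304.3, 296.1], 'score': 0.87}, {'at': [286.4, 183.6], 'score': 0.77}]
```

View pics/g.png

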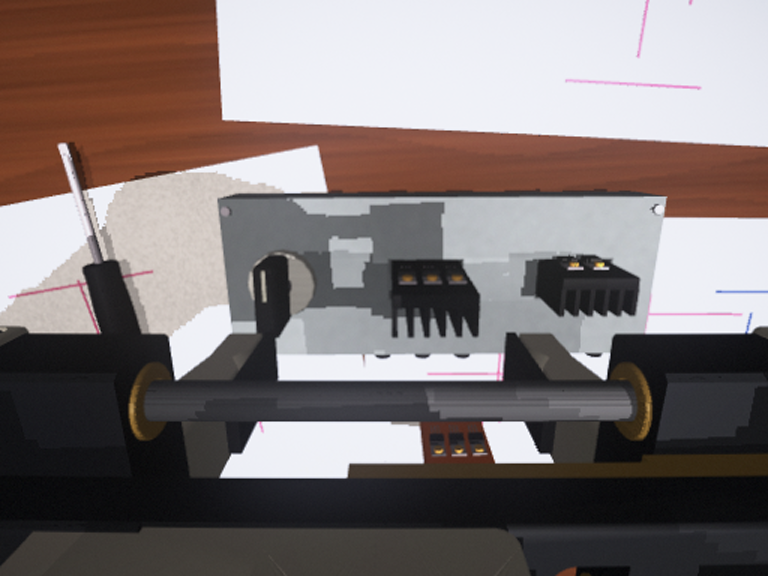

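The knob is back at rest, with the bar along the dock's x at (270,295). The tall module is at (432,295) with three transistors. The orange block is separate, at (460,445). I'll get the grasp position.

```bash
python3 - <<'E'
from h import *
w=np.load('w_g.npy',allow_pickle=True).item()
W=lambda x,y:[x/1.5-.17,y/1.5-.17]
print('origin',atz(w,[280.1,181.5],.02),'face',atz(w,[286.4,183.6],.08))
print('front top',[atz(w,W(*q),.11).round(4) for q in((389,260),(474,260))])
print('back top',[atz(w,W(*q),.11).round(4) for q in((393,293),(478,293))])
t=ctrl.snapshot('top'); print('orange',atz(t,[229,237],.06))
s=ctrl.snapshot('scene'); r=[ctrl.spot_point(p,'module_face')[:3] for p in (w,s)] if 0 else ctrl.spot_point(s,'module_face')
print(r, tri([ray(w,[286.4,183.6]),ray(s,r[0]['at'])]))
E
```

```text
origin [0.58094346 0.1396298  0.02      ] face [0.59491855 0.13748215 0.08      ]
front top [array([0.6127, 0.1602, 0.11  ]), array([0.6103, 0.1171, 0.11  ])]
back top [array([0.595 , 0.1591, 0.11  ]), array([0.5926, 0.1151, 0.11  ])]
orange [0.44950472 0.11819185 0.06      ]
[{'at': [249.3, 199.5], 'score': 0.7}, {'at': [281.1, 210.1], 'score': 0.68}] (array([0.54567996, 0.11010357, 0.07827804]), [0.05379437601409544, 0.05379437601409548])
```

apply_moves --commands '[[[-0.6, -2.4, 0], 0, 0], [[-0.6, -2.4, -3], 0, 0], [[-0.6, -2.4, -6], 0, 0], [[-0.6, -2.4, -8], 0, 0], [[-0.6, -2.4, -10], 0, 0], [[-0.6, -2.4, -11], 0, 0], [[-0.6, -2.4, -11.5], 0, 0], [[-0.6, -2.4, -11.5], 0, 0.1], [[-0.6, -2.4, -11.5], 0, 1], [[-0.6, -2.4, -11.5], 0, 1], [[-0.6, -2.4, -11.5], 0, 1], [[-0.6, -2.4, -11.5], 0, 1], [[-0.6, -2.4, -11.5], 0, 1], [[-0.6, -2.4, -11.5], 0, 1], [[-0.6, -2.4, -11.5], 0, 1], [[-0.6, -2.4, -11.5], 0, 1], [[-0.6, -2.4, -11.5], 0, 1], [[-0.6, -2.4, -11.5], 0, 1]]'

```text
clock: 13.85
tool_pos: [0.5832, 0.1386, 0.075]
orientation: [-180.0, -0.0, -3.1]
force: [-1.0, -0.3, 4.9]
opening: 0.0457
gripper_force: 30.0
```

apply_moves --commands '[[[0, 0, 0.5], 0, 1], [[0, 0, 1], 0, 1], [[0, 0, 1.4], 0, 1], [[0, 0, 1.4], 0, 1], [[-0.3, 0, 1.4], 0, 1], [[-0.6, 0, 1.4], 0, 1], [[-0.9, 0.05, 1.4], 0, 1], [[-1.2, 0.05, 1.4], 0, 1], [[-1.2, 0.05, 1.4], 0, 1], [[-1.2, 0.05, 1.4], 0, 1]]'

```text
clock: 14.68
tool_pos: [0.574, 0.1391, 0.0901]
orientation: [-179.9, -0.3, -3.0]
force: [9.0, -4.1, -0.8]
opening: 0.0459
gripper_force: 30.0
```

```bash
python3 - <<'E'
from h import *
w=ctrl.snapshot('wrist')
save(w,'h.png',None,1.5)
E
```

```text
(no output)
```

View pics/h.png

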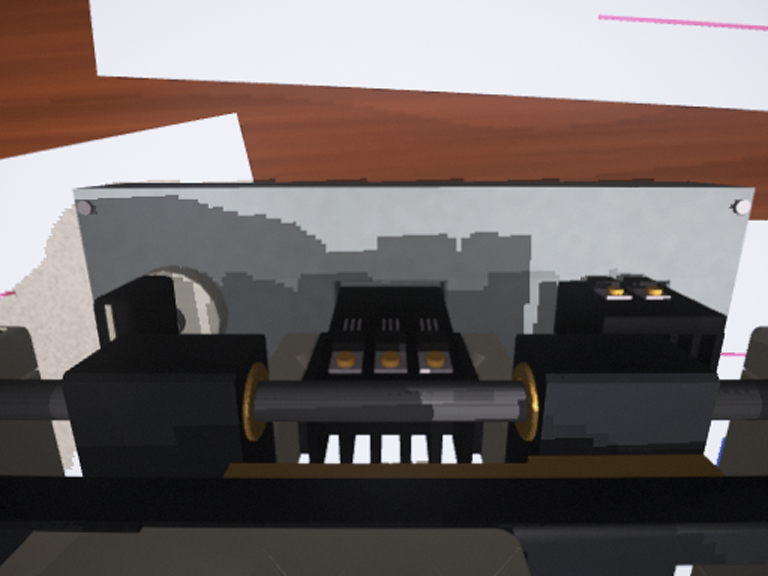

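The face is now visible, with transistors at (345..435,360) and the bottom front edge at row 283. The module is pivoting about the grip as planned. I'll continue.

apply_moves --commands '[[[-0.3, 0, 0], 0, 1], [[-0.6, 0, 0], 0, 1], [[-0.9, 0.05, 0], 0, 1], [[-1.2, 0.05, 0], 0, 1], [[-1.3, 0.05, 0], 0, 1], [[-1.3, 0.05, 0], 0, 1], [[-1.3, 0.05, 0], 0, 1]]'

```text
clock: 15.32
tool_pos: [0.5611, 0.1398, 0.0902]
orientation: [-179.9, -0.4, -3.0]
force: [8.5, -3.8, 1.5]
opening: 0.0462
gripper_force: 30.0
```

```bash
python3 - <<'E'
from h import *
o=ctrl.get_obs(); G=np.array(o['tool_pos']); print(G,o['force'])
w=ctrl.snapshot('wrist'); np.save('w_i.npy',w,allow_pickle=True)
y=np.radians(-3)
for th in(10,15,20,25,30,35):
    a=np.radians(th); x=np.array([np.cos(y)*np.cos(a),np.sin(y)*np.cos(a),np.sin(a)]); yy=np.array([-np.sin(y),np.cos(y),0]); z=np.cross(x,yy)
    print(th,[(proj(w,G+x*q[0]+yy*q[1]+z*(q[2]-.055))*1.5).round(0).tolist() for q in((.012,.023,0),(.012,-.023,0),(.017,0,.061),(.017,0,.051),(.012,.023,.09))])
save(w,'i.png',None,1.5)
E
```

```text
[0.56109245 0.13983346 0.09019144] [ 8.52656551 -3.758287    1.45044773]
10 [[336.0, 279.0], [439.0, 280.0], [386.0, 347.0], [386.0, 330.0], [300.0, 423.0]]
15 [[335.0, 271.0], [439.0, 271.0], [386.0, 351.0], [386.0, 332.0], [300.0, 434.0]]
20 [[335.0, 263.0], [440.0, 263.0], [386.0, 355.0], [386.0, 334.0], [301.0, 444.0]]
25 [[333.0, 255.0], [441.0, 255.0], [386.0, 360.0], [386.0, 336.0], [302.0, 454.0]]
30 [[332.0, 248.0], [442.0, 248.0], [386.0, 365.0], [386.0, 339.0], [303.0, 463.0]]
35 [[331.0, 241.0], [444.0, 241.0], [386.0, 370.0], [386.0, 342.0], [304.0, 470.0]]
```

View pics/i.png

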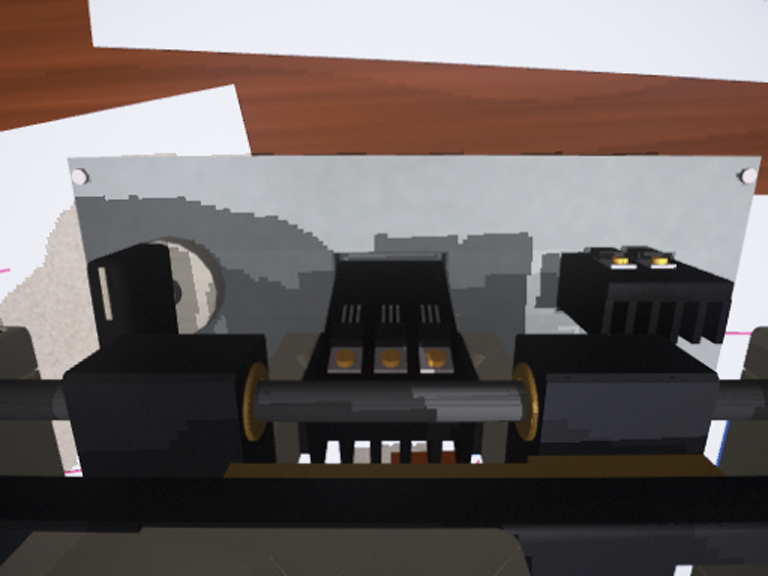

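The bottom edge is at about row 258, so the tilt is about 22–24°, which agrees with the geometry. I'll push 2 mm more for springback, then lift.

apply_moves --commands '[[[-0.2, 0, 0], 0, 1], [[-0.2, 0, 0], 0, 1], [[-0.1, 0, 0.5], 0, 1], [[-0.1, 0, 1.5], 0, 1], [[-0.1, 0, 3], 0, 1], [[-0.1, 0, 5], 0, 1], [[-0.1, 0, 8], 0, 1], [[-0.1, 0, 11], 0, 1], [[-0.1, 0, 14], 0, 1], [[-0.1, 0, 16], 0, 1], [[-1, -2, 16], 0, 1], [[-2, -5, 16], -0.05, 1], [[-3, -8, 16], -0.1, 1], [[-4, -11, 16], -0.15, 1], [[-5, -14, 16], -0.2, 1], [[-6, -17, 16], -0.25, 1], [[-6, -20, 16], -0.3, 1], [[-6, -23, 16], -0.35, 1], [[-6, -26, 16], -0.4, 1], [[-6, -28, 16], -0.43, 1]]'

```text
clock: 17.03
tool_pos: [0.4967, -0.1425, 0.2489]
orientation: [180.0, 0.0, -27.9]
force: [-0.1, 0.8, -2.2]
opening: 0.046
gripper_force: 30.0
```

```bash
python3 - <<'E'
from h import *
o=ctrl.get_obs(); G=np.array(o['tool_pos']); print(G,o['orientation'],o['force'],o['opening'])
P=[ctrl.snapshot(n) for n in('wrist','scene','top')]
for p in P: print(p['shot'] if 'shot' in p else '',{k:[(np.round(r['at'],1).tolist(),round(r['score'],2)) for r in ctrl.spot_point(p,k)[:2]] for k in('module','module_face')})
w=P[0]; y=np.radians(o['orientation'][2])
for th in(15,20,25,30,35):
    a=np.radians(th); x=np.array([np.cos(y)*np.cos(a),np.sin(y)*np.cos(a),np.sin(a)]); yy=np.array([-np.sin(y),np.cos(y),0]); z=np.cross(x,yy)
    print(th,[(proj(w,G+x*q[0]+yy*q[1]+z*(q[2]-.055))).round(1).tolist() for q in((.012,.023,0),(.012,-.023,0),(.0,0,0),(.012,0,.06))],[(proj(P[1],G+x*q[0]+z*(q[1]-.055))).round(1).tolist() for q in((0,0),(.012,.06))])
im=cv2.resize(w['img'][150:310,170:350,::-1],(720,640)[:2],interpolation=cv2.INTER_CUBIC)[:600]
cv2.imwrite('pics/j.png',im)
E
```

```text
[ 0.49672126 -0.14246451  0.24886766] [ 1.79987833e+02  4.49897766e-02 -2.79185666e+01] [-0.0817978   0.75334293 -2.20623993] 0.045995846756325856
17 {'module': [([258.8, 187.3], 0.9)], 'module_face': [([258.6, 232.1], 0.96)]}
18 {'module': [([244.0, 209.1], 0.91), ([188.6, 215.9], 0.61)], 'module_face': [([249.9, 196.1], 0.77), ([189.9, 197.5], 0.56)]}
19 {'module': [], 'module_face': []}
15 [[224.2, 180.8], [293.5, 180.8], [258.9, 196.0], [258.5, 241.5]] [[191.5, 212.0], [189.3, 193.6]]
20 [[223.6, 175.4], [294.1, 175.5], [258.9, 190.2], [258.5, 243.6]] [[191.9, 212.6], [189.2, 193.2]]
25 [[222.9, 170.4], [294.8, 170.4], [258.9, 184.6], [258.5, 245.9]] [[192.2, 213.2], [189.1, 192.7]]
30 [[222.1, 165.6], [295.6, 165.6], [258.9, 179.3], [258.5, 248.2]] [[192.4, 213.6], [189.0, 192.3]]
35 [[221.2, 161.2], [296.4, 161.2], [258.8, 174.2], [258.5, 250.6]] [[192.7, 213.8], [188.9, 191.9]]
```

View pics/j.png

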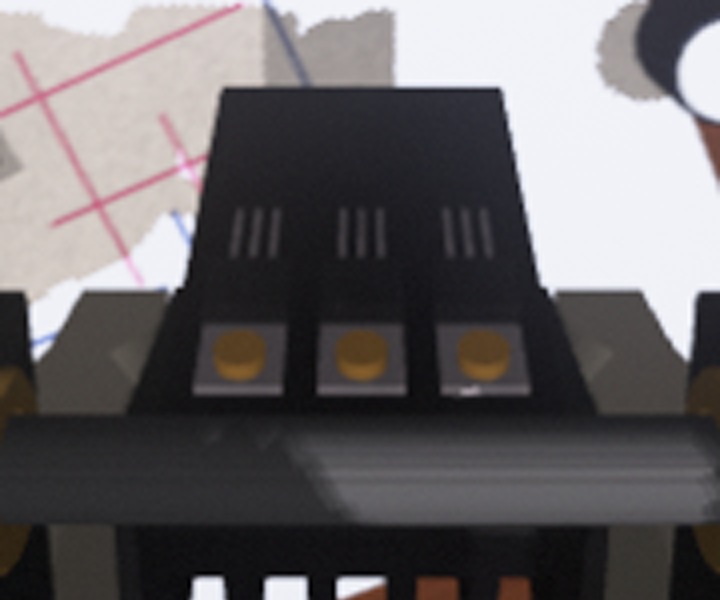

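The transistor face is clean and centred, with the bottom edge at image row 172. That gives a tilt of about 23°, well inside tolerance. I'll move to the show place.

apply_moves --commands '[[[1, -2, 0], 0, 1], [[2, -4, -0.5], 0, 1], [[3, -5.5, -1], 0, 1], [[4.5, -6.5, -1.5], 0, 1], [[6, -7, -1.9], 0, 1], [[7.5, -7.3, -1.9], 0, 1], [[8.5, -7.5, -1.9], 0, 1], [[9.2, -7.5, -1.9], 0, 1], [[9.2, -7.5, -1.9], 0, 1], [[9.2, -7.5, -1.9], 0, 1], [[9.2, -7.5, -1.9], 0, 1], [[9.2, -7.5, -1.9], 0, 1]]'

```text
clock: 18.48
tool_pos: [0.5895, -0.2153, 0.23]
orientation: [-180.0, -0.0, -27.7]
force: [0.1, 1.0, -2.3]
opening: 0.0456
gripper_force: 30.0
```

```bash
python3 - <<'E'
from h import *
o=ctrl.get_obs(); G=np.array(o['tool_pos']); print(o['clock'],G,o['orientation'],o['force'])
P=[ctrl.snapshot(n) for n in('wrist','scene','top')]
L=[.6934,-.2727,.29]
for p in P: print({k:[(np.round(r['at'],1).tolist(),round(r['score'],2)) for r in ctrl.spot_point(p,k)[:2]] for k in('module','module_face','camera_head','knob_grip')},proj(p,L).round(1))
y=np.radians(o['orientation'][2]);a=np.radians(23); x=np.array([np.cos(y)*np.cos(a),np.sin(y)*np.cos(a),np.sin(a)]); yy=np.array([-np.sin(y),np.cos(y),0]); z=np.cross(x,yy)
F=G+x*.012+z*.005; print('face',F,[proj(p,F).round(1) for p in P],'orig',[proj(p,G-z*.055).round(1) for p in P])
a=np.radians(25);y=np.radians(-27.7);x=np.array([np.cos(y)*np.cos(a),np.sin(y)*np.cos(a),np.sin(a)]); yy=np.array([-np.sin(y),np.cos(y),0]); R=np.c_[x,yy,np.cross(x,yy)]
print(R.T@(F-L))
t=cv2.resize(P[2]['img'][60:210,290:440,::-1],(400,400),interpolation=cv2.INTER_CUBIC); s=cv2.resize(P[1]['img'][150:300,130:280,::-1],(400,400),interpolation=cv2.INTER_CUBIC)
cv2.imwrite('pics/k.png',np.hstack([t,s]))
E
```

```text
18.4833 [ 0.58951035 -0.21526075  0.22995789] [-1.79987391e+02 -1.53552690e-02 -2.77005610e+01] [ 0.07798765  1.02285246 -2.31569053]
{'module': [], 'module_face': [([259.0, 230.5], 0.56)], 'camera_head': [], 'knob_grip': []} [268.2 -91.1]
{'module': [([190.3, 250.1], 0.77), ([242.1, 208.8], 0.6)], 'module_face': [([248.6, 196.6], 0.9), ([192.2, 234.6], 0.83)], 'camera_head': [([200.2, 244.8], 0.62), ([195.7, 237.3], 0.22)], 'knob_grip': [([299.9, 194.4], 0.66), ([201.9, 243.3], 0.55)]} [199.4 246.1]
{'module': [([230.6, 237.3], 0.46), ([358.7, 170.1], 0.35)], 'module_face': [([226.6, 232.1], 0.49), ([364.1, 167.4], 0.41)], 'camera_head': [], 'knob_grip': [([362.5, 167.0], 0.63), ([187.9, 192.5], 0.54)]} [387.2 123.5]
face [ 0.59756067 -0.21948736  0.23924919] [array([258.4, 244.9]), array([191.5, 229.3]), array([362.4, 168.6])] orig [array([258.9, 186.9]), array([194.6, 249.8]), array([358.8, 168.9])]
[-0.12077141  0.00256398  0.0003193 ]
```

View pics/k.png

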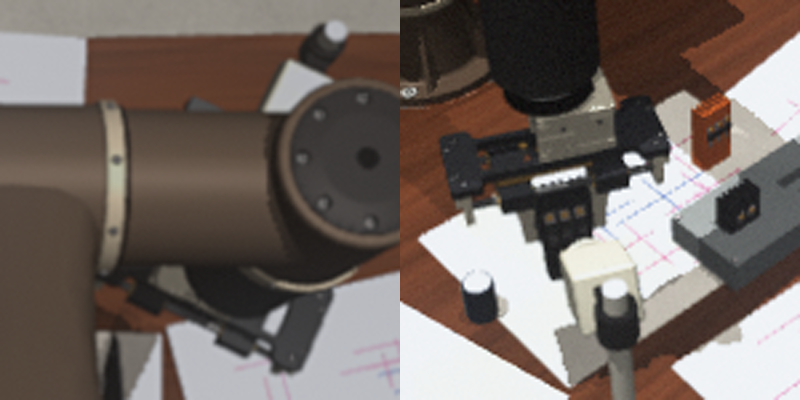

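The scene picture shows the module held tilted before the camera (lens box at (600,280), transistors at (565,212)), with the other things in place. The computed face point in the camera frame is (-121, 2.6, 0.3) mm, so I'm handing the job in.

```bash
python3 -c "
from plant import ctrl
print(ctrl.close_job())"
```

```text
the job is handed in; nothing more can be done
None
```

I twisted the discharge knob to its stop and it sprang back. The taller module is now held still at the show place, tilted about 23°, with the face point about 121 mm before the lens and 3 mm off its axis by my own estimate. The job is handed in at about 19 s, but it returned no verdict.

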